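# Unlock the medicine box and hold the key turned

### The arm

A 6-joint arm with a two-finger parallel gripper is mounted at the origin on the work surface. World frame = base frame: x ahead of the robot, y to its left, z up, the work surface at z = 0. Lengths are in m, angles in rad, forces in N, time in s.
With the tool pointing down it reaches from about 0.35 to 0.85 m from the base axis. Payload 8.1 kg.
Tool frame: the origin (TCP) lies on the centre line of the jaws, within the pads' length; the fingertips stand robot.tips_ahead ahead of it and the grasp point (between the pads) lies 8 mm behind it (robot.tips_ahead is the distance from the TCP to the fingertips, in m); z points along the fingers, y is the direction in which the jaws open and shut (so a half turn about z gives the same grasp; the last joint's range is limited). The gripper opens to 93 mm and grips with 3 to 60 N. Pads are 15 mm wide; open, the fingers measure 128 mm over their backs; the gripper's body (75 mm by 188 mm) begins 65 mm behind the grasp point.
Start: joints at [1.093, 0.13, 1.488, -0, 1.523, -0.085], TCP at [0.23, 0.554, 0.23] pointing down, gripper open.
Joint ranges: [-2.96, 2.96], [-0.89, 2.26], [0.02, 2.5], [-1.34, 4.48], [0, 2.73], [-2.66, 2.66]. Speed limits (rad/s): [2.39, 2.39, 2.79, 3.14, 3.14, 3.14].

### API

Orientations are given as a rotation vector (axis times angle).
In Python, from plant import monitor, eyes, job, robot gives the robot as it stands.
- The arm moves only by the tool servo_tool, never from a script. Its argument "plan" is a list that holds one entry, the list of rows, each a list of 7 numbers: the closure, from -1 (fully open) to 1 (shut), so that 0 is half open, then the shift along the world's x, y, z in mm, then the turn, a rotation vector about the world's x, y, z in rad. In form: [[[hand, dx, dy, dz, ax, ay, az], ...]]. A call has 1 to 12 rows; each row shifts and turns the commanded pose from where the row before left it; what a row does not reach is not made up. A row lasts 1/10 s, in which the tool goes at most 50 mm and 8.59 degrees, less where a joint would pass 70% of its speed; a pose out of reach is approached as far as the arm can. A call with a gripper value outside its range is refused whole. The fingers move at their own pace and stop on an object; "force" is the grip in N (left out, the last holds). Time passes only in rows, so rows that do not move let the fingers close. It gives the time, the measured TCP pose, the force and the opening at its end, in the units of the state.
- monitor.read_state(): the state, without advancing time (a new reading comes with each control period).
- eyes.read_camera(name): name is "scene" or "top" or "wrist"; returns the picture (480x640x3 uint8, red, green, blue); there is no depth.
- eyes.camera_info(name): a dict with "mtx" (3x3 intrinsics, pixels), "R" (3x3) and "t" (3): a world point X has camera coordinates R X + t. Camera axes: x right, y down, z forward; pixel columns grow to the right and rows downward; lengths in m; the calibration is good to about 2 mm. A picture is of the moment at which its call begins: read the wrist's pose just before it. camera_info takes no time and is no camera call; for the wrist camera it gives the pose at the moment of the call.
- job.close_job(): hands the job in, once; it reports no verdict.
The state is a dict: "t": time; "q": joint angles; "dq": joint speeds; "joint_torque": joint torques, N m; "tool_pos": TCP position; "orientation": TCP orientation; "force": force on the tool from outside, world axes, zero at the start; "wrist_torque": the same for the moment, N m; "opening": finger opening in m.
Only numpy, scipy, OpenCV 4.12 (cv2) and the standard library are available. Lean on these libraries where they do the work, as an engineer would, in place of code of your own. Each camera call takes 0.05 s, during which the arm holds its last target. There are 200 camera calls.

### The job

Unlock the white medicine box: press its sprung knob down and turn it clockwise as far as it goes so that the guard swings off the keyhole, then take the square-bowed key out of the wooden stand and push it fully home in the lock, working it past the sticky pins. Turn the key clockwise a quarter turn to its stop and finish while still holding it there, upright and fully in, because the sprung lock turns back if let go. Leave the round-bowed key and the breakfast things where they are.

Things in the scene. Friction and masses are not known exactly. Their poses are not given: they have to be found in the camera images.
- keyhole (a point): Centre of the keyhole mouth, on the face of the round steel lock cylinder in the top of the medicine box, 84 mm above the table. z up, y along the slot's long side; turns with the cylinder. Slot 6.5 x 16 mm, 30 mm deep, 45-degree lead-in 2.5 mm wide all round. Two sticky pins in its short ends, 8 and 14 mm down, take about 5 to 17 N each to push past; a small sideways wiggle helps.
- medbox: White steel medicine box, fixed, 180 (x) x 200 (y) x 80 mm high; origin at the centre of its underside. On its top: keyhole at local y = +35 mm, slot along local y; guard knob axis at local y = -35 mm, both x = 0. The guard, a steel plate 30 mm wide, 87 to 90 mm above the table, reaches from the knob over the keyhole until swung away.
- plug (a joint): Turn of the lock cylinder, rad: 0 at rest, grows clockwise seen from above, stop at 1.57 (a quarter). A spring (0.03 N m at rest, 0.14 N m at the stop) turns it back. The key has about 0.1 rad of play in the slot.
- knob_grip (a point): Guard knob: point on its vertical axis at the foot of its grip bar, on the upper face of a 40 mm disc (6 mm thick), 98 mm above the table when up. The bar is 12 mm thick (local x), 36 mm long (local y) and rises 20 mm above this point. z up; at the start y points to the keyhole, as does the guard. Turns with the knob.
- knob (a joint): How far the knob is pressed down, m: 0 up, 0.006 fully down. Spring: 2.8 N at first, 7 N fully down. Only with it more than about 0.0045 down can the knob be turned past a hidden catch.
- guard (a joint): Turn of knob and guard together, rad: 0 with the guard over the keyhole, grows clockwise seen from above, stop at 1.45, where it stays when let go (slight friction) and the knob springs up again. Above 1.15 it counts as swung off.
- key: The right key, upright in one slot of the stand. Black rectangular bow 10 mm thick (x), 32 mm wide (y), 36 mm tall; steel blade 5 (x) x 14 (y) mm, 26 mm long, the last 7 mm a V point. Origin: centre of the bow's underside (the shoulder), which rests on the stand top or, fully home, on the lock face at the keyhole point. z up; works either way round (half a turn about z). About 40 g.
- spare: Look-alike key for something else, standing in the other slot of the stand: same blade section but 20 mm long, round bow of 32 mm diameter, 10 mm thick, top 36 mm above the origin (centre of the bow's underside). Leave it there.
- tray: Wooden tray 200 x 200 mm, rim 20 mm high, fixed; origin at the centre of its underside. A dark wooden key stand 46 (x) x 140 (y) mm is fixed in it, centred at local x = -45 mm, top 42 mm above the table, with slots (7.5 x 17 mm, long side along y) at local y = +-40 mm, 34 mm deep. Which key stands in which slot varies.
- egg_cup: Steel egg cup on the tray, 48 mm diameter, 62 mm tall; origin at its underside.
- butter_bell: White porcelain butter bell, 106 mm diameter, 110 mm tall; origin at its underside.
- sugar_shaker: Blue sugar shaker with steel top, 68 mm diameter, 142 mm tall; origin at its underside.
- pepper_mill: Wooden pepper mill with steel top button, 52 mm diameter, 148 mm tall; origin at its underside.
- mug: White mug, 80 mm diameter and a handle, 88 mm tall; origin at its underside.
- jam_jar: Jam jar, 68 mm diameter, 95 mm tall; origin at its underside.
- dish: Small white dish, 90 mm diameter, 22 mm tall; origin at its underside.

How it is judged:
On the way, in this order (a step that is already met when the one before it is completed fails the run):
1. the knob is pressed down while the guard still covers the keyhole (value of joint knob above 0.004 m and value of joint guard below 0.3 rad), for 0.05 s.
2. knob and guard are turned clockwise off the keyhole (value of joint guard above 1.15 rad), for 0.1 s.
3. the key is fully home in the lock, not yet turned (z of key in the frame of keyhole below 0.004 m and horizontal distance between key and keyhole below 0.004 m and angle between key's own z axis and vertical below 0.15 rad and value of joint plug below 0.5 rad), for 0.05 s.
At the end, for the whole second after the job is handed in: The lock cylinder is held turned by at least 1.3 rad (stop at 1.57) with the key's shoulder within 4 mm of the lock face and of its centre, upright within 0.15 rad, the fingers gripping the key (over 1 N), and the guard still swung off by more than 1.15 rad (z of key in the frame of keyhole below 0.004 m and horizontal distance between key and keyhole below 0.004 m and angle between key's own z axis and vertical below 0.15 rad and value of joint plug above 1.3 rad and contact force between the fingers and key above 1 N and value of joint guard above 1.15 rad); the arm keeps its last pose, push and grip.
It fails at once if the round-bowed key or a breakfast thing is moved by more than 25 mm (distance of any of butter_bell, sugar_shaker, pepper_mill, egg_cup, mug, jam_jar, dish, spare from where it was at the start of the episode above 0.025 m).
It fails at once if the round-bowed key or a breakfast thing is tipped (angle between any of butter_bell, sugar_shaker, pepper_mill, egg_cup, mug, jam_jar, dish, spare's own z axis and vertical above 0.4 rad).
It also fails if it takes over 72 s, if anything falls off the work surface, if the arm or the gripper's body presses on something with over 40 N, if the wrist force passes 120 N, or if a joint passes its speed limit or range.

## Working session

There is one attempt and no reset: what is moved stays moved. The work goes in short steps, Python scripts to look and compute and a tool call to move; the robot and the scene stay as the last step left them, time stands still between calls to the robot, and variables do not carry over. Pictures are saved under pics/ and viewed, about 8 in all and at most 12, crops included, and the job is handed in when it is done.

Besides the shell and the picture viewer there is one more tool, called after "Call:" in YAML: its name, and indented under it one key for each argument. servo_tool: Moves the arm, as the interface text tells. Its arguments: {"type":"object","properties":{"plan":{"type":"array"},"force":{"type":"number"}},"required":["plan"]}

```bash
mkdir -p pics; ls; python3 - <<'E'
from plant import monitor, eyes, job, robot
import cv2
print(robot.tips_ahead, monitor.read_state())
for n in("scene","top"):
    cv2.imwrite(f"pics/{n}0.png",eyes.read_camera(n)[:,:,::-1])
    i=eyes.camera_info(n);print(n,i)
E
```

```text
pics
0.011 {'t': 0.0, 'q': array([ 1.09259594e+00,  1.31159465e-01,  1.48925746e+00,  1.06394981e-05,
        1.52299035e+00, -8.53892227e-02]), 'dq': array([ 0.00073848,  0.00022666,  0.00057806,  0.00033945, -0.00071471,
        0.00056652]), 'joint_torque': array([-2.11569539e-03, -5.59848404e+01, -4.91747546e+01,  7.65760057e-02,
        3.52451031e-02, -5.27235693e-05]), 'tool_pos': array([0.2293933 , 0.55383475, 0.22860042]), 'orientation': array([-6.12967105e-01, -3.08068723e+00,  2.73288109e-03]), 'force': array([ 0.86560954,  0.03518243, -0.27291376]), 'wrist_torque': array([-0.01446247,  0.01009031, -0.04997174]), 'opening': 0.09294554103494364}
scene {'mtx': array([[606.04147786,   0.        , 315.00011008],
       [  0.        , 606.04147786, 235.61693404],
       [  0.        ,   0.        ,   1.        ]]), 'R': array([[-0.70787399,  0.70615459, -0.01612809],
       [ 0.53609951,  0.52225764, -0.66320757],
       [-0.45990405, -0.47811364, -0.74826173]]), 't': array([ 0.40364597, -0.25197748,  1.77314608])}
top {'mtx': array([[592.28453386,   0.        , 309.9031076 ],
       [  0.        , 592.28453386, 238.09315959],
       [  0.        ,   0.        ,   1.        ]]), 'R': array([[-0.02398863, -0.9996996 , -0.00502606],
       [-0.98730106,  0.02448026, -0.15696285],
       [ 0.15703873,  0.00119691, -0.98759172]]), 't': array([0.00710497, 0.58583236, 1.33895917])}
```

View pics/top0.png

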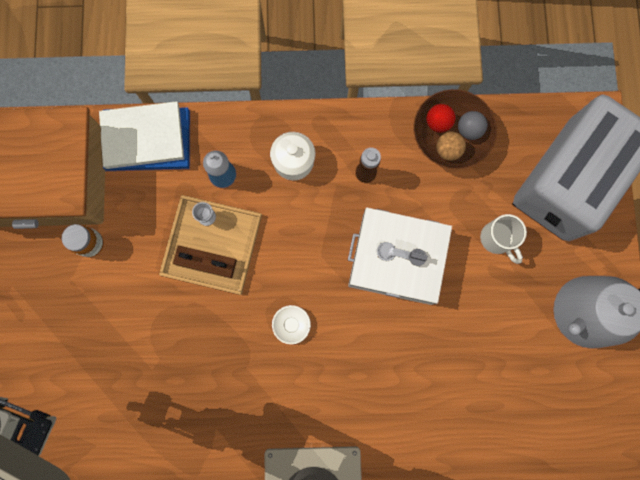

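View pics/scene0.png

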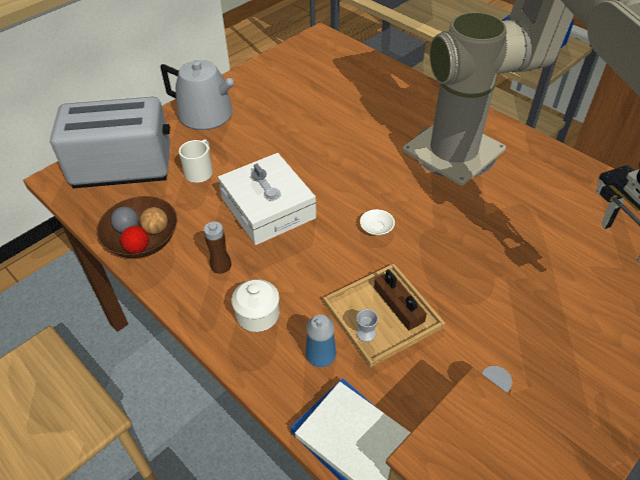

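Top view: the box is at about (403,253) px with its knob and guard in line to the left or right, and the tray is at about (212,245) with the stand at (205,261). I'll zoom in on both.

```bash
python3 - <<'E'
import cv2,numpy as np
a=cv2.imread("pics/top0.png");s=cv2.imread("pics/scene0.png")
z=lambda i,x,y,w,h,k:cv2.resize(i[y:y+h,x:x+w],None,fx=k,fy=k,interpolation=cv2.INTER_CUBIC)
# top row: tray (155,190..)x4, box (345,200)x4 ; bottom: scene box x4, scene stand x4
cv2.imwrite("pics/c.png",np.vstack([np.hstack([z(a,160,195,100,75+25,4)[:300*2][:400],z(a,350,205,100,100,4)]),np.hstack([z(s,220,155,100,50,4),z(s,350,258,100,50,4)])])[:600])
E
```

```text
(no output)
```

View pics/c.png

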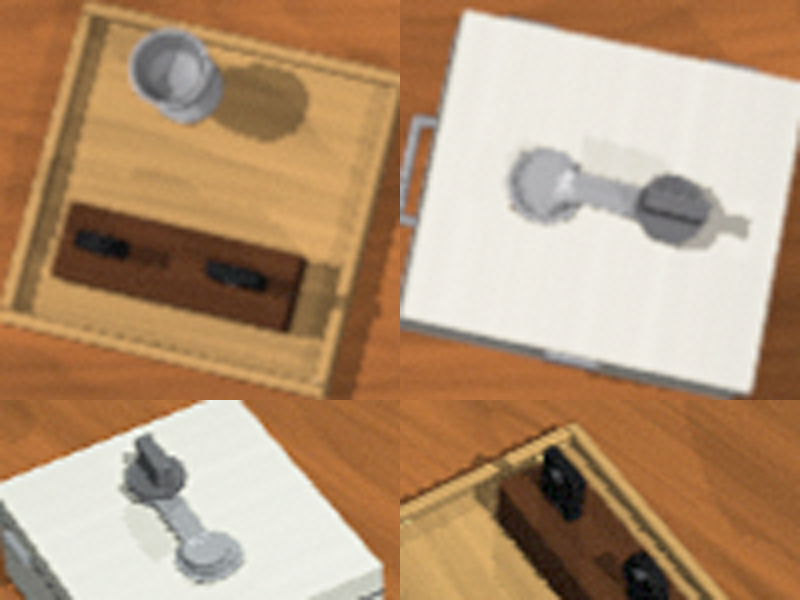

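```bash
cat > h.py <<'E'
import numpy as np
from plant import monitor, eyes
def back(info,px,z):
    M,R,t=info["mtx"],np.array(info["R"]),np.array(info["t"])
    d=R.T@np.linalg.solve(M,[px[0],px[1],1]); c=-R.T@t
    return c+d*(z-c[2])/d[2]
def proj(info,X):
    c=info["R"]@np.array(X)+info["t"]; p=info["mtx"]@c; return p[:2]/p[2]
E
python3 - <<'E'
from h import *
i=eyes.camera_info("top");print("cam",-i["R"].T@i["t"])
f=lambda p,z:back(i,p,z)[:2]*1e3
for n,c,o,z in[("stand",[(73,203),(305,258),(290,330),(52,277)],(160,195),.042),("keys",[(102,243),(237,275)],(160,195),.078),
 ("box",[(465,12),(808,82),(752,392),(400,318)],(250,205),.08),("knob",[(672,208)],(250,205),.1),("guard end",[(545,185)],(250,205),.09),("tray",[(85,5),(404,80),(322,396),(3,318)],(160,195),.02)]:
    P=np.array([f((o[0]+a/4,o[1]+b/4),z) for a,b in c]);print(n,P.round(0).tolist(),P.mean(0).round(1))
    if len(P)>1:
        d=P[0]-P[1]
        print(" yaw of +y",np.degrees(np.arctan2(-d[0],d[1])),np.linalg.norm(d)); 
    if len(P)==4:d=P[3]-P[2];print(" yaw2",np.degrees(np.arctan2(-d[0],d[1])),np.linalg.norm(d))
E
```

```text
cam [ 0.36829489 -0.0088411   1.41433461]
stand [[576.0, 302.0], [540.0, 166.0], [498.0, 175.0], [533.0, 314.0]] [536.8 239. ]
 yaw of +y -14.763441573483579 140.489481804768
 yaw2 -13.914130841721752 142.92189110919955
keys [[547.0, 277.0], [527.0, 200.0]] [537.  238.4]
 yaw of +y -14.729635101474122 79.4727681452043
box [[647.0, -138.0], [602.0, -333.0], [426.0, -291.0], [472.0, -95.0]] [ 536.9 -214.1]
 yaw of +y -13.241929008077994 199.5964852291961
 yaw2 -13.299529076995805 200.92423492103902
knob [[529.0, -248.0]] [ 528.6 -247.6]
guard end [[545.0, -179.0]] [ 544.6 -178.6]
tray [[700.0, 301.0], [649.0, 109.0], [461.0, 159.0], [512.0, 347.0]] [580.4 229. ]
 yaw of +y -14.854115505208906 198.63063778327512
 yaw2 -15.033183381710895 194.97675070708033
```

Call:
servo_tool:
  plan:
    - [[-1, 17, -45, 0, 0, 0, -0.08], [-1, 17, -45, 0, 0, 0, -0.08], [-1, 17, -45, 0, 0, 0, -0.08], [-1, 17, -45, 0, 0, 0, -0.08], [-1, 17, -45, 0, 0, 0, -0.08], [-1, 17, -45, 0, 0, 0, -0.08], [-1, 17, -45, 0, 0, 0, -0.08], [-1, 17, -45, 0, 0, 0, -0.08], [-1, 17, -45, 0, 0, 0, -0.08], [-1, 17, -45, 0, 0, 0, -0.08], [-1, 17, -45, 0, 0, 0, -0.08], [-1, 17, -45, 0, 0, 0, -0.08]]
  force: 40

```text
t: 1.3
tool_pos: [0.4337, 0.0123, 0.2295]
orientation: [1.971, 2.446, 0.0]
force: [1.0, -0.1, 0.4]
opening: 0.0933
```

Call:
servo_tool:
  plan:
    - [[0, 16, -43, 0, 0, 0, -0.08], [0, 16, -43, 0, 0, 0, -0.08], [0, 16, -43, 0, 0, 0, -0.08], [0, 16, -43, 0, 0, 0, -0.08], [0, 16, -43, 0, 0, 0, -0.08], [0, 16, -43, 0, 0, 0, -0.05], [0, 0, 0, 0, 0, 0, 0], [0, 0, 0, 0, 0, 0, 0]]

```text
t: 2.1
tool_pos: [0.5291, -0.2443, 0.2283]
orientation: [-2.463, -1.946, 0.001]
force: [0.3, -1.0, -0.6]
opening: 0.0465
```

```bash
python3 - <<'E'
from h import *
import cv2
s=monitor.read_state();print(s['t'],s['tool_pos'],s['orientation'],s['q'].round(3))
i=eyes.camera_info("wrist");print(i)
a=eyes.read_camera("wrist")[:,:,::-1].copy()
for X in[(.5288,-.2482,.098),(.545,-.18,.09)]:
    p=proj(i,X);print(p);cv2.circle(a,tuple(int(v) for v in p),4,(0,0,255),1)
cv2.imwrite("pics/w1.png",a)
E
```

```text
2.1 [ 0.52914141 -0.24427584  0.22834213] [-2.46318930e+00 -1.94605147e+00  1.11693630e-03] [-0.521  0.087  1.537  0.     1.52  -0.287]
{'mtx': array([[363.04653306,   0.        , 318.57370532],
       [  0.        , 363.04653306, 245.00471267],
       [  0.        ,   0.        ,   1.        ]]), 'R': array([[ 0.97294221, -0.23103052, -0.00288859],
       [-0.22230195, -0.93944446,  0.26081787],
       [-0.06297056, -0.25311857, -0.9653837 ]]), 't': array([-0.56959409, -0.14193769,  0.36072171])}
[320.97622617 244.07058175]
[321.10150176 155.19979522]
```

View pics/w1.png

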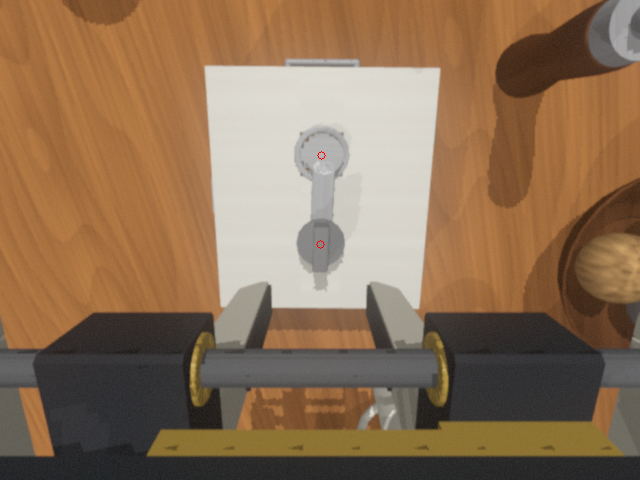

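The projected knob (321,244) and keyhole (321,155) land right on the disc and guard end, so the pose estimate is good. Next I'll descend and grip the bar.

Call:
servo_tool:
  plan:
    - [[-0.4, 0, -4, -37, 0, 0, 0], [-0.4, 0, 0, -40, 0, 0, 0], [-0.4, 0, 0, -30, 0, 0, 0], [-0.4, 0, 0, -10, 0, 0, 0], [-0.4, 0, 0, 0, 0, 0, 0], [1, 0, 0, 0, 0, 0, 0], [1, 0, 0, 0, 0, 0, 0], [1, 0, 0, 0, 0, 0, 0], [1, 0, 0, 0, 0, 0, 0], [1, 0, 0, 0, 0, 0, 0]]
  force: 40

```text
t: 3.15
tool_pos: [0.53, -0.2479, 0.1133]
orientation: [2.463, 1.949, 0.001]
force: [0.5, 0.1, -0.2]
opening: 0.0299
```

Call:
servo_tool:
  plan:
    - [[1, 0, 0, 0, 0, 0, 0], [1, 0, 0, 0, 0, 0, 0], [1, 0, 0, 0, 0, 0, 0], [1, 0, 0, 0, 0, 0, 0]]

```text
t: 3.55
tool_pos: [0.5295, -0.2477, 0.1126]
orientation: [-2.463, -1.949, 0.0]
force: [0.1, 0.0, 1.5]
opening: 0.0118
```

Call:
servo_tool:
  plan:
    - [[1, 0, 0, -3, 0, 0, 0], [1, 0, 0, -3, 0, 0, 0], [1, 0, 0, -1, 0, 0, 0], [1, 0, 0, 0, 0, 0, 0], [1, 0, 0, 0, 0, 0, 0]]

```text
t: 4.05
tool_pos: [0.5296, -0.2477, 0.1065]
orientation: [2.463, 1.949, -0.0]
force: [-5.4, 1.7, 9.9]
opening: 0.0115
```

Call:
servo_tool:
  plan:
    - [[1, 0, 0, 0, 0, 0, -0.08], [1, 0, 0, 0, 0, 0, -0.12], [1, 0, 0, 0, 0, 0, -0.12], [1, 0, 0, 0, 0, 0, -0.12], [1, 0, 0, 0, 0, 0, -0.12], [1, 0, 0, 0, 0, 0, -0.12], [1, 0, 0, 0, 0, 0, -0.12], [1, 0, 0, 0, 0, 0, -0.12], [1, 0, 0, 0, 0, 0, -0.12], [1, 0, 0, 0, 0, 0, -0.12], [1, 0, 0, 0, 0, 0, -0.12], [1, 0, 0, 0, 0, 0, -0.12]]

```text
t: 5.25
tool_pos: [0.5297, -0.2479, 0.1065]
orientation: [3.139, -0.104, 0.0]
force: [-4.8, 1.1, 9.5]
opening: 0.0116
```

Call:
servo_tool:
  plan:
    - [[1, 0, 0, 0, 0, 0, -0.07], [1, 0, 0, 0, 0, 0, -0.05], [1, 0, 0, 0, 0, 0, 0], [1, 0, 0, 0, 0, 0, 0]]

```text
t: 5.65
tool_pos: [0.5297, -0.2479, 0.1065]
orientation: [3.128, -0.283, 0.0]
force: [-5.1, 0.2, 9.3]
opening: 0.0119
```

```bash
python3 -c "
from h import *
s=monitor.read_state();print(s['wrist_torque'],s['force'],s['q'])"
```

```text
[0.30798186 1.08365142 0.7730246 ] [-5.09677527  0.19016964  9.31806271] [-5.24999025e-01  1.79982030e-01  1.66338652e+00 -5.77989542e-04
  1.29772474e+00  1.22615997e+00]
```

Call:
servo_tool:
  plan:
    - [[-0.4, 0, 0, 0, 0, 0, 0], [-0.4, 0, 0, 0, 0, 0, 0], [-0.4, 0, 0, 0, 0, 0, 0], [-0.4, 0, 0, 40, 0, 0, 0], [-0.4, 0, 0, 45, 0, 0, 0.12], [-0.4, 0, 30, 30, 0, 0, 0.12], [-0.4, 0, 40, 0, 0, 0, 0.12], [-0.4, 0, 40, 0, 0, 0, 0.12], [-0.4, 0, 40, 0, 0, 0, 0.12], [-0.4, 0, 40, 0, 0, 0, 0.12], [-0.4, 0, 40, 0, 0, 0, 0.12], [-0.4, 0, 40, 0, 0, 0, 0.12]]

```text
t: 6.85
tool_pos: [0.529, 0.024, 0.2199]
orientation: [-2.903, -1.199, 0.001]
force: [1.1, 0.7, -0.1]
opening: 0.0651
```

Call:
servo_tool:
  plan:
    - [[-0.4, 0, 40, 0, 0, 0, 0.12], [-0.4, 0, 40, 0, 0, 0, 0.12], [-0.4, 0, 40, 0, 0, 0, 0.12], [-0.4, 0, 40, 0, 0, 0, 0.12], [-0.4, 0, 18, 0, 0, 0, 0.052], [-0.4, 0, 0, 0, 0, 0, 0], [-0.4, 0, 0, 0, 0, 0, 0]]

```text
t: 7.55
tool_pos: [0.5292, 0.2002, 0.2198]
orientation: [-2.491, -1.914, 0.002]
force: [0.0, 0.2, -0.7]
opening: 0.0652
```

```bash
python3 - <<'E'
from h import *
import cv2
s=monitor.read_state();print(s['t'],s['tool_pos'],s['orientation'],s['q'].round(3))
i=eyes.camera_info("wrist")
a=eyes.read_camera("wrist")[:,:,::-1].copy()
for X in[(.527,.2,.078),(.547,.277,.078)]:
    p=proj(i,X);print(p);cv2.circle(a,tuple(int(v) for v in p),3,(0,0,255),1)
t=eyes.read_camera("top")[:,:,::-1];cv2.imwrite("pics/top1.png",t)
b=np.vstack([a[0:360,160:480],np.zeros((0,320,3),np.uint8)])
b=cv2.resize(b,None,fx=1.5,fy=1.5,interpolation=cv2.INTER_CUBIC)
c=cv2.resize(t[200:300,350:450],(300,300))
d=np.zeros((540,780,3),np.uint8);d[:,:480]=b;d[:300,480:]=c
cv2.imwrite("pics/w2.png",d);cv2.imwrite("pics/w2raw.png",a)
E
```

```text
7.55 [0.52923076 0.20017816 0.21979764] [-2.49087555e+00 -1.91408704e+00  2.28096543e-03] [ 0.271  0.044  1.597 -0.     1.501  0.532]
[317.50411357 236.56340997]
[316.82693208 138.14317401]
```

View pics/w2.png

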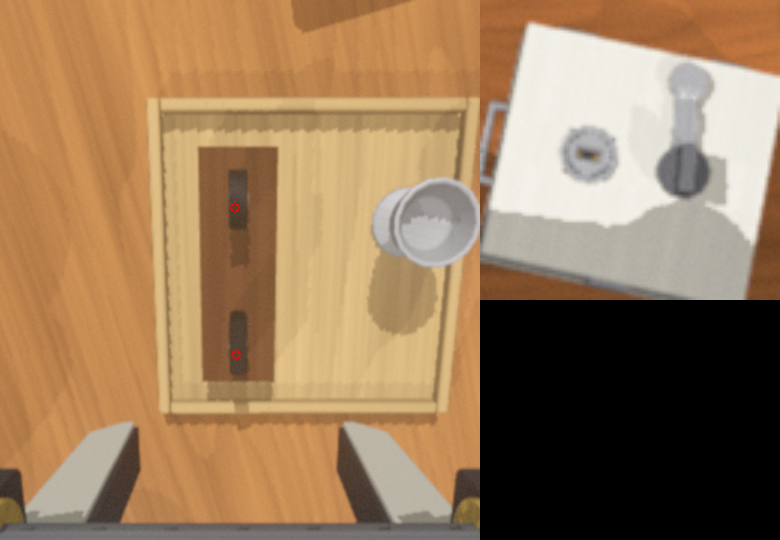

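The guard is off and the keyhole is uncovered. I still need to tell the keys apart, so I'll enlarge both in the initial scene picture.

```bash
python3 - <<'E'
from h import *
import cv2
i=eyes.camera_info("scene")
print(proj(i,(.527,.2,.06)),proj(i,(.547,.277,.06)))
s=cv2.imread("pics/scene0.png")[260:320,370:440]
s=cv2.convertScaleAbs(s,alpha=2,beta=20)
w=cv2.imread("pics/w2raw.png")[90:270,290:350];w=cv2.convertScaleAbs(w,alpha=2,beta=20)
A=cv2.resize(s,(560,480),interpolation=cv2.INTER_CUBIC);B=cv2.resize(w,(160,480),interpolation=cv2.INTER_CUBIC)
cv2.imwrite("pics/s2.png",np.hstack([A,B]))
E
```

```text
[389.48124654 277.11915847] [410.16192664 301.50373874]
```

View pics/s2.png

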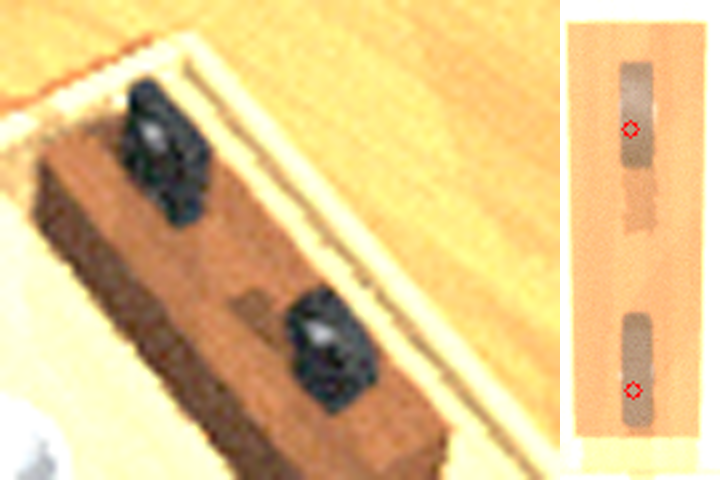

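The key at −y, near (527,200), is the rectangular one; the lower-right key in the scene view is round. Now I'll refine its position by fitting the projected bow to the dark pixels.

```bash
python3 - <<'E'
from h import *
import cv2
from scipy.optimize import least_squares
a=cv2.imread("pics/w2raw.png");i=eyes.camera_info("wrist")
m=(a.max(2)<62).astype(np.uint8);m[:280,:]=m[:280,:];
n,l,st,ce=cv2.connectedComponentsWithStats(m)
for k in range(1,n):
    if st[k,4]>100:print(st[k],ce[k])
g=a[170:270,300:345].max(2);print(g[60,::1]);print(g[25:95,18])
# model hull bbox
def box(x,y,yaw=-14.7):
    c,s=np.cos(np.radians(yaw)),np.sin(np.radians(yaw))
    P=np.array([proj(i,(x+c*u-s*v,y+s*u+c*v,.042+w)) for u in(-.005,.005) for v in(-.016,.016) for w in(0,.036)])
    return np.r_[P.min(0),P.max(0)]
print(box(.527,.2))
E
```

```text
[    0   319   640   161 21133] [245.89277433 441.4067572 ]
[ 452  339   61   89 1699] [480.44555621 398.46909947]
[513 340  50  15 295] [536.49152542 349.4       ]
[131 130 129 131 129 128 129 129 135 135 134 136 131 101  85  86  84  89
  85  84  82  86  83  84  96 106 121 126 124 126 128 134 138 140 138 138
 136 138 137 136 138 140 153 187 207]
[138 135 137 134 135 134 132 128 130 128 124 115  94  81  75  79  78  79
  81  82  84  79  84  85  79  82  84  83  83  83  84  85  83  84  86  85
  83  87  86 255  86  84  89 255  82  81  85  82  82  88  85  85  84  86
  90 103 110 112 122 143 157 155 154 156 155 156 154 156 152 155]
[310.58711333 209.57168032 322.69751769 253.81198253]
```

Call:
servo_tool:
  plan:
    - [[-0.4, 0, 2, -40, 0, 0, 0], [-0.4, 0, 0, -45, 0, 0, 0], [-0.4, 0, 0, -40, 0, 0, 0], [-0.4, 0, 0, -25, 0, 0, 0], [-0.4, 0, 0, -12, 0, 0, 0], [-0.4, 0, 0, 0, 0, 0, 0], [1, 0, 0, 0, 0, 0, 0], [1, 0, 0, 0, 0, 0, 0], [1, 0, 0, 0, 0, 0, 0], [1, 0, 0, 0, 0, 0, 0], [1, 0, 0, 0, 0, 0, 0], [1, 0, 0, 0, 0, 0, 0]]
  force: 30

```text
t: 8.85
tool_pos: [0.5297, 0.2024, 0.0589]
orientation: [2.49, 1.915, 0.001]
force: [0.2, 0.4, 0.3]
opening: 0.0217
```

Call:
servo_tool:
  plan:
    - [[1, 0, 0, 0, 0, 0, 0], [1, 0, 0, 0, 0, 0, 0], [1, 0, 0, 0, 0, 0, 0], [1, 0, 0, 0, 0, 0, 0]]
  force: 50

```text
t: 9.25
tool_pos: [0.5296, 0.2023, 0.0586]
orientation: [-2.491, -1.915, 0.0]
force: [-0.0, 0.8, 1.5]
opening: 0.0098
```

Call:
servo_tool:
  plan:
    - [[1, 0, 0, 10, 0, 0, 0], [1, 0, 0, 30, 0, 0, 0], [1, 0, 0, 45, 0, 0, 0], [1, 0, 0, 45, 0, 0, 0], [1, 1, -30, 10, 0, 0, 0], [1, 2, -43, 0, 0, 0, 0], [1, 2, -43, 0, 0, 0, 0.028], [1, 2, -43, 0, 0, 0, 0], [1, 2, -43, 0, 0, 0, 0], [1, 2, -43, 0, 0, 0, 0], [1, 2, -43, 0, 0, 0, 0], [1, 2, -43, 0, 0, 0, 0]]

```text
t: 10.45
tool_pos: [0.5445, -0.1305, 0.1996]
orientation: [2.463, 1.949, 0.001]
force: [1.2, 0.3, -1.0]
opening: 0.0094
```

Call:
servo_tool:
  plan:
    - [[1, 0, -40, 0, 0, 0, 0], [1, 0, -12, -20, 0, 0, 0], [1, 0, 0, -15, 0, 0, 0], [1, 0, 0, 0, 0, 0, 0], [1, 0, 0, 0, 0, 0, 0]]

```text
t: 10.95
tool_pos: [0.5443, -0.1793, 0.1634]
orientation: [-2.461, -1.95, 0.001]
force: [-0.5, 0.3, 0.1]
opening: 0.0096
```

```bash
python3 - <<'E'
from h import *
import cv2
s=monitor.read_state();print(s['t'],s['tool_pos'],s['orientation'],s['opening'])
i=eyes.camera_info("wrist")
raw=eyes.read_camera("wrist")[:,:,::-1];a=raw.copy();cv2.imwrite("pics/w3raw.png",raw)
y=np.radians(-13.3);c,sn=np.cos(y),np.sin(y)
def pt(o,u,v,w):return proj(i,(o[0]+c*u-sn*v,o[1]+sn*u+c*v,o[2]+w))
def poly(o,pts,col):cv2.polylines(a,[np.array([pt(o,*p) for p in pts]).round().astype(int)],True,col,1)
k=s['tool_pos']-[0,0,.0166]
poly(k,[(u,v,w) for u,v,w in[(.005,-.016,0),(.005,.016,0),(.005,.016,.036),(.005,-.016,.036)]],(0,255,0))
poly(k,[(-.005,-.016,.036),(-.005,.016,.036),(.005,.016,.036),(.005,-.016,.036)],(0,255,0))
poly(k,[(-.0025,.007,-.019),(-.0025,.007,0),(.0025,.007,0),(.0025,.007,-.019)],(255,255,0))
h=(.545,-.18,.084)
poly(h,[(-.00325,-.008,0),(-.00325,.008,0),(.00325,.008,0),(.00325,-.008,0)],(0,0,255))
print(pt(k,0,0,-.026),pt(h,0,0,0))
p=pt(h,0,0,0).astype(int);x0=max(p[0]-100,0);y0=max(p[1]-70,0)
cr=lambda q:cv2.resize(q[y0:y0+200,x0:x0+200],None,fx=2,fy=2,interpolation=cv2.INTER_CUBIC)
# 800x400
print(x0,y0)
cv2.imwrite("pics/w3.png",np.hstack([cr(a),cr(raw)]))
E
```

```text
10.95 [ 0.54432003 -0.17931481  0.16337607] [-2.46135022e+00 -1.94985923e+00  6.92480862e-04] 0.009617321336357045
[320.41711263 276.71737297] [321.46566384 258.64748197]
221 188
```

View pics/w3.png

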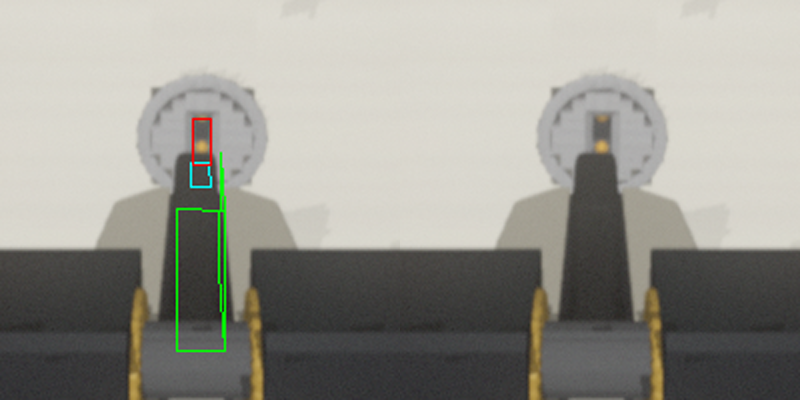

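Call:
servo_tool:
  plan:
    - [[1, 1.8, -0.4, -13, 0, 0, 0], [1, 0, 0, -13, 0, 0, 0], [1, 0, 0, 0, 0, 0, 0], [1, 0, 0, 0, 0, 0, 0]]

```text
t: 11.4
tool_pos: [0.5459, -0.1806, 0.1367]
orientation: [-2.462, -1.949, 0.001]
force: [-0.8, 0.3, -0.9]
opening: 0.0095
```

```bash
cat > v.py <<'E'
from h import *
import cv2,sys
n,x0,y0,w,hh,K=sys.argv[1],*map(int,sys.argv[2:7])
s=monitor.read_state();print(s['t'],s['tool_pos'],s['orientation'],s['opening'])
i=eyes.camera_info("wrist")
raw=eyes.read_camera("wrist")[:,:,::-1];cv2.imwrite(f"pics/{n}raw.png",raw)
raw=(255*(raw/255.)**.5).astype(np.uint8)
cr=lambda q:cv2.resize(q[y0:y0+hh,x0:x0+w],None,fx=K,fy=K,interpolation=cv2.INTER_CUBIC)
R=cr(raw);a=R.copy()
y=np.radians(-13.3);c,sn=np.cos(y),np.sin(y)
def pt(o,u,v,w_):return (proj(i,(o[0]+c*u-sn*v,o[1]+sn*u+c*v,o[2]+w_))-[x0,y0]+.5)*K
def poly(o,pts,col):cv2.polylines(a,[np.array([pt(o,*p) for p in pts]).round().astype(int)],True,col,1)
k=s['tool_pos']-[0,0,.0166]
poly(k,[(-.005,.016,0),(.005,.016,0),(.005,.016,.036),(-.005,.016,.036)],(0,255,0))
poly(k,[(-.0025,.007,-.019),(-.0025,.007,0),(.0025,.007,0),(.0025,.007,-.019)],(255,255,0))
h=(.545,-.18,.084)
for d,col in((0,(0,0,255)),(.0025,(255,0,255))):
  poly(h,[(-.00325-d,-.008-d,0),(-.00325-d,.008+d,0),(.00325+d,.008+d,0),(.00325+d,-.008-d,0)],col)
cv2.circle(a,tuple(pt(h,0,0,-.0).astype(int)),2,(0,0,255),-1)
cv2.imwrite(f"pics/{n}.png",np.hstack([a,R]))
print([pt(h,0,0,0),pt(k,0,0,0),pt(k,0,.016,0)])
E
python3 v.py w4 275 205 80 110 5
```

```text
11.4 [ 0.54587907 -0.18060636  0.13666553] [-2.46202088e+00 -1.94882938e+00  1.40808426e-03] 0.009501694171298931
[array([221.3629761 , 329.29001324]), array([230.48843628, 449.3610568 ]), array([230.85706196, 299.92621119])]
```

View pics/w4.png

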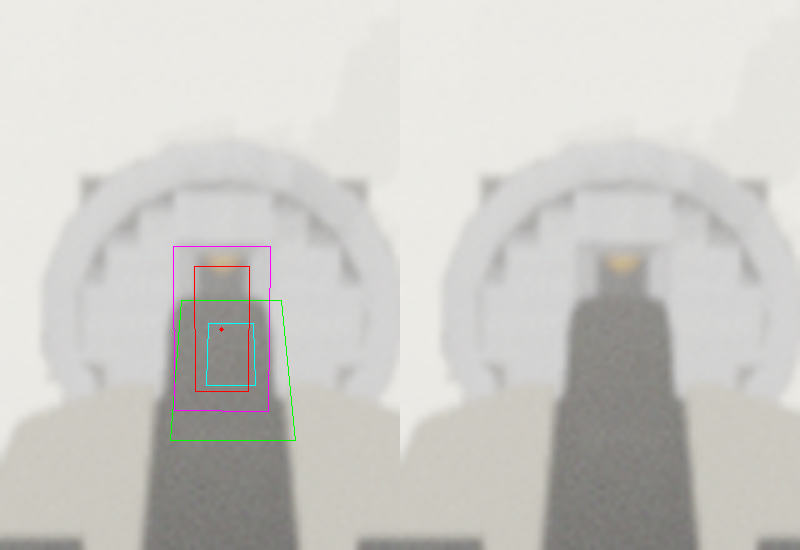

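Call:
servo_tool:
  plan:
    - [[1, 0.4, 0.3, -5, 0, 0, 0], [1, 0, 0, -5, 0, 0, 0], [1, 0, 0, -4, 0, 0, 0], [1, 0, 0, -3, 0, 0, 0], [1, 0, 0, 0, 0, 0, 0], [1, 0, 0, 0, 0, 0, 0]]
  force: 60

```text
t: 12.05
tool_pos: [0.5468, -0.1808, 0.1206]
orientation: [-2.464, -1.949, 0.0]
force: [-0.8, 1.1, -0.3]
opening: 0.0096
```

Call:
servo_tool:
  plan:
    - [[1, 0, 0, -3, 0, 0, 0], [1, 0, 0, -3, 0, 0, 0], [1, 0.5, 0.5, -2, 0, 0, 0], [1, -0.5, -0.5, -2, 0, 0, 0], [1, 0, 0, 0, 0, 0, 0]]

```text
t: 12.55
tool_pos: [0.5467, -0.1818, 0.1117]
orientation: [2.463, 1.948, -0.002]
force: [-5.4, -3.5, 4.4]
opening: 0.0095
```

Call:
servo_tool:
  plan:
    - [[1, -0.6, -0.8, -3, 0, 0, 0], [1, 0, 0, -3, 0, 0, 0], [1, 0, 0.5, -2, 0, 0, 0], [1, 0, -0.5, -2, 0, 0, 0], [1, 0, 0, 0, 0, 0, 0]]

```text
t: 13.05
tool_pos: [0.5469, -0.1821, 0.1065]
orientation: [2.462, 1.948, 0.001]
force: [-21.4, 8.2, 44.1]
opening: 0.0096
```

Call:
servo_tool:
  plan:
    - [[1, -0.8, 0.2, 0, 0, 0, 0], [1, -0.8, 0.2, 0, 0, 0, 0], [1, 0, 0.6, 0, 0, 0, 0], [1, 0, 0, 0, 0, 0, 0]]

```text
t: 13.45
tool_pos: [0.5462, -0.1812, 0.1024]
orientation: [2.461, 1.947, 0.003]
force: [0.8, -1.8, 3.3]
opening: 0.0096
```

Call:
servo_tool:
  plan:
    - [[1, 0, 0, -2, 0, 0, 0], [1, 0, 0, -1, 0, 0, 0], [1, 0, 0, 0, 0, 0, 0], [1, 0, 0, 0, 0, 0, 0]]

```text
t: 13.85
tool_pos: [0.546, -0.1812, 0.1004]
orientation: [2.461, 1.948, 0.002]
force: [-6.2, 1.7, 18.5]
opening: 0.0099
```

Call:
servo_tool:
  plan:
    - [[1, -0.4, 0.1, -1, 0, 0, 0], [1, 0, 0.4, 0, 0, 0, 0], [1, 0, -0.4, 0, 0, 0, 0], [1, 0, 0, 0, 0, 0, 0]]

```text
t: 14.25
tool_pos: [0.546, -0.1812, 0.1003]
orientation: [2.461, 1.947, 0.003]
force: [-7.1, 3.7, 24.1]
opening: 0.0101
```

```bash
python3 v.py w5 275 205 80 110 5
```

```text
14.25 [ 0.54601463 -0.18117096  0.10032345] [2.46066334 1.94710669 0.00333063] 0.0101353120127245
[array([217.37092646, 441.87376757]), array([229.70791472, 449.08358809]), array([230.00908679, 299.65471734])]
```

View pics/w5.png

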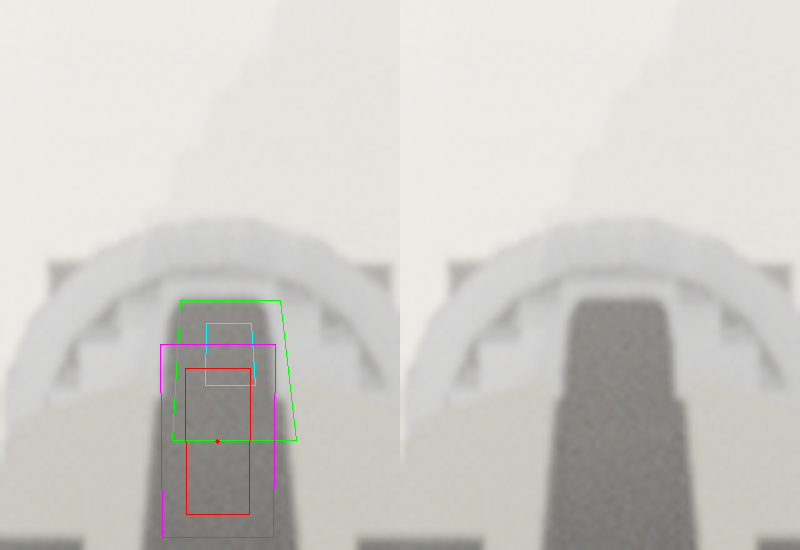

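The bow's lower edge (row 298) sits where the model predicts, so the key hasn't slipped and is seated. Now the quarter turn.

Call:
servo_tool:
  plan:
    - [[1, 0, 0, 0, 0, 0, -0.06], [1, 0, 0, 0, 0, 0, -0.11], [1, 0, 0, 0, 0, 0, -0.11], [1, 0, 0, 0, 0, 0, -0.11], [1, 0, 0, 0, 0, 0, -0.11], [1, 0, 0, 0, 0, 0, -0.11], [1, 0, 0, 0, 0, 0, -0.11], [1, 0, 0, 0, 0, 0, -0.11], [1, 0, 0, 0, 0, 0, -0.11], [1, 0, 0, 0, 0, 0, -0.11], [1, 0, 0, 0, 0, 0, -0.11], [1, 0, 0, 0, 0, 0, -0.11]]

```text
t: 15.5
tool_pos: [0.5451, -0.1801, 0.1002]
orientation: [-3.14, -0.102, -0.003]
force: [-12.3, 8.4, 29.6]
opening: 0.0098
```

Call:
servo_tool:
  plan:
    - [[1, 0, 0, 0, 0, 0, -0.11], [1, 0, 0, 0, 0, 0, -0.11], [1, 0, 0, 0, 0, 0, -0.08], [1, 0, 0, 0, 0, 0, -0.05], [1, 0, 0, 0, 0, 0, 0], [1, 0, 0, 0, 0, 0, 0]]

```text
t: 16.1
tool_pos: [0.5454, -0.1799, 0.1003]
orientation: [-3.11, 0.439, -0.003]
force: [-9.5, 8.0, 29.4]
opening: 0.0097
```

```bash
python3 v.py w6 235 180 160 140 5
python3 - <<'E'
from h import *
import cv2
from scipy.spatial.transform import Rotation as R
s=monitor.read_state();M=R.from_rotvec(s['orientation']).as_matrix();print(s['force'],s['wrist_torque'],np.degrees(np.arctan2(M[1,1],M[0,1])),M[:,2])
a=cv2.imread("pics/w6raw.png");t=eyes.read_camera("scene")[:,:,::-1]
cv2.imwrite("pics/w6b.png",np.hstack([cv2.resize(a[170:320,220:420],(500,375)),cv2.resize(t[145:245,210:290],(300,375))]))
E
```

```text
16.1 [ 0.54535194 -0.17991795  0.10025561] [-3.10999151  0.4393803  -0.00344678] 0.009711528330915821
[array([422.47588433, 568.33010936]), array([420.74519428, 564.12577765]), array([263.81364608, 571.09381256])]
[-9.74815033  7.02193215 29.63940018] [1.61903545 2.07989681 0.15997185] -106.0759448842128 [ 2.29765262e-03  3.84917005e-04 -9.99997286e-01]
```

View pics/w6b.png

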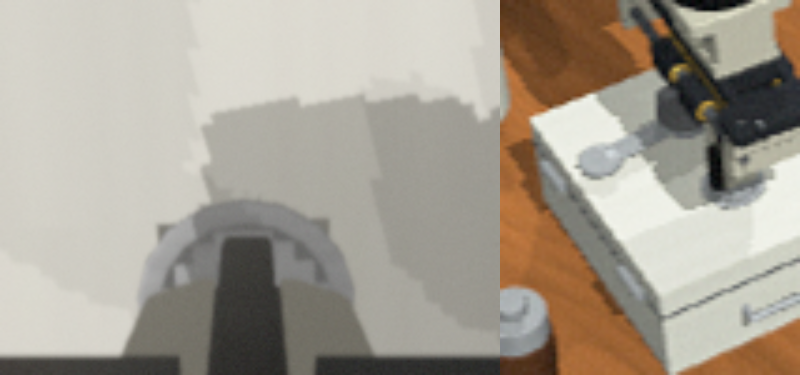

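The tool has turned 1.62 rad and the guard is still off. I'll nudge it firmly against the stop.

Call:
servo_tool:
  plan:
    - [[1, 0, 0, 0, 0, 0, -0.05], [1, 0, 0, 0, 0, 0, 0], [1, 0, 0, 0, 0, 0, 0]]

```text
t: 16.5
tool_pos: [0.5455, -0.1801, 0.1002]
orientation: [-3.098, 0.517, -0.004]
force: [-9.1, 7.3, 28.2]
opening: 0.0097
```

```bash
python3 - <<'E'
from h import *
from plant import job
s=monitor.read_state();print(s['t'],s['tool_pos'],s['orientation'],s['force'],s['wrist_torque'],s['opening'])
print(job.close_job())
E
```

```text
16.5 [ 0.54548831 -0.18010311  0.10023193] [-3.0982649   0.51698075 -0.00398807] [-9.14041454  7.28956338 28.20377697] [1.42996238 1.95458584 0.15141688] 0.00965332854545172
the job is handed in; nothing more can be done
None
```

I pressed the knob fully down (about 6 mm) and turned it clockwise until it met its stop, and the pictures show the guard clear of the keyhole. I then took the square-bowed key from the stand and worked it past the sticky pins until its shoulder met the lock face. I turned it clockwise and handed in at 16.5 s, still holding it with 60 N grip and about 28 N of downward push.

- **Seating:** the tool stopped at 100.3 mm against a predicted 100.6 mm. The close-up before turning showed the key had not slipped in the fingers.
- **Turn:** the tool turned about 1.67 rad, which after the 0.1 rad of play puts the cylinder at about 1.57 rad. That assumes the key did not twist in the fingers, which I did not check.
- **Not confirmed:** the wrist moment stayed near 0.15 N m, about the spring's value at the stop, and did not rise when I nudged the key further. So the torque shows no clear end-stop contact. The tool stayed upright.
- **Other things:** I aimed every move to clear the round-bowed key and the breakfast things, but I took no final picture of them.

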